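Press-test the sprung tilt plate under the tracing projector

ROBOT

A 6-joint arm with a two-finger parallel gripper is mounted at the origin on the work surface. World frame = base frame: x ahead of the robot, y to its left, z up, the work surface at z = 0. Lengths are in m, angles in degrees, forces in N, time in s.
With the tool pointing down it reaches from about 0.3 to 0.875 m from the base axis. Payload 4.2 kg.
Tool frame: the origin (TCP) lies at the very end of the fingers, on their centre line; the grasp point (between the pads) lies 19 mm behind it; z points along the fingers, y is the direction in which the jaws open and shut (so a half turn about z gives the same grasp; the last joint's range is limited). The gripper opens to 85 mm and grips with 20 to 120 N. Pads are 22 mm wide; open, the fingers measure 114 mm over their backs; the gripper's body (76 mm by 85 mm) begins 54 mm behind the grasp point. The pads swing forward as they close: fully open they stand 13 mm farther back than shut.
Start: joints at [-72.88, 18.312, 89.639, -0, 72.044, -1.146], TCP at [0.18, -0.546, 0.231] pointing down, gripper open.
Joint ranges: [-177.97, 177.97], [-48.28, 115.42], [12.27, 149.76], [-77.06, 257.06], [2.81, 150.46], [-146.56, 146.56]. Speed limits (degrees/s): [147.25, 147.25, 180, 180, 180, 180].

INTERFACE

Orientations are given as a 3x3 rotation matrix whose columns are the frame's x, y, z axes.
In Python, from station import manip gives the robot as it stands.
- The arm moves only by the shell command python3 -m jog 'ROWS' [FORCE]. ROWS is JSON, a list of rows, each an object of numbers: "x", "y", "z": the shift along the tool's x, y, z in cm; "wx", "wy", "wz": the turn, a rotation vector about the tool's x, y, z in rad; "jaw": the opening, from 0 (shut) to 1 (fully open). A call has 1 to 12 rows; each row is the pose to reach, as a shift and turn from the pose commanded when the call began, along the tool's axes at that moment; what a row does not reach only later rows make up. A row lasts 1/10 s, in which the tool goes at most 50 mm and 8.59 degrees, less where a joint would pass 70% of its speed; a pose out of reach is approached as far as the arm can. A call with a gripper value outside its range is refused whole. The fingers move at their own pace and stop on an object; FORCE is the grip in N (left out, the last holds). Time passes only in rows, so rows that repeat a pose let the fingers close. It gives the time, the measured TCP pose, the force and the opening at its end, in the units of the state.
- manip.state(): the state, without advancing time (a new reading comes with each control period).
- manip.grab_frame(name): name is "scene" or "top"; returns a dict with "color" (420x560x3 uint8, red, green, blue), "K" (3x3 intrinsics, pixels), "origin" and "rotation" of the camera in the world. Camera axes: x right, y up, looking along -z (the intrinsics and any distortion apply to the point x, -y, -z); pixel columns grow to the right and rows downward; lengths in m; the calibration is good to about 2 mm. A picture is of the moment at which its call begins. There is no depth.
- manip.sign_off(): hands the job in, once; it reports no verdict.
The state is a dict: "time": time; "qpos": joint angles; "joint_velocities": joint speeds; "tau": joint torques, N m; "ee_pos": TCP position; "eef_rot": TCP orientation; "ft_force": force on the tool from outside, world axes, zero at the start; "torque": the same for the moment, N m; "width": opening from 0.0 (shut) to 1.0 (fully open).
Only numpy, scipy, OpenCV 4.12 (cv2) and the standard library are available. Lean on these libraries where they do the work, as an engineer would, in place of code of your own. Each camera call takes 0.05 s, during which the arm holds its last target. There are 200 camera calls.

TASK

Before tracing, test the sprung tilt plate that the projector stands on: with the fingertips press down the rubber pad at its lens-end corner until the pointer there stands at the long mark of the scale beside it, keep it there for two seconds, then ease the corner gently back up to rest and come clear. Do not drive it past the last mark, do not push down the other sprung corner at the tail end, and do not lift or shift the mount or anything else on the bench.

Things in the scene. Friction and masses are not known exactly. Their poses are not given: they have to be found in the camera images.
- mount: Projector mount, loose on the table, 3.7 kg in all. Dark base plate 170 (x) x 320 (y) x 8 mm on 8 mm feet. Origin on the table under its middle; y along its length to the lens end, z up. Above it an aluminium tilt plate 160 x 240 x 6 mm, centred, top face 72 mm above the table, on a ball pivot, a sprung lens-end corner and a sprung tail-end corner.
- press_pad (a point): Centre of the top of the black rubber finger pad, 24 mm across, 4 mm high, on the plate's lens-end corner: (60, 98) mm in the mount's frame, 76 mm above the table at rest. 196 mm from the ball pivot and in line with it along y, so a press here lowers this corner alone. Clear space: 28 mm to the lens-end scale plate (+y side), 33 mm to the brass nut (-y side).
- pointer (a point): Tip of the steel pointer blade on the plate's lens-end edge: (60, 148) mm in the mount's frame, 69 mm above the table at rest, 246 mm from the ball pivot, so it sinks 1.25 times as far as the pad. It stands before the lens-end scale: five marks 5 mm apart, from the top short, short, short, long (20 mm, the others 9 mm), short. The top one is level with the pointer at rest.
- long_mark (a point): The long mark of the lens-end scale, where the pointer's tip must come: (60, 148) mm in the mount's frame, 54 mm above the table, 15 mm below the pointer at rest (12 mm of travel at the pad). The scale is a white upright plate on the base, 3 mm thick, at x = 52, y = 126 to 160 mm, its top 87 mm above the table, its marked face towards the mount's +x.
- tail_pointer (a point): Tip of the pointer of the tail-end sprung corner, (-60, -143) mm in the mount's frame, 69 mm above the table at rest, before its own white scale plate (x = -68, y = -150 to -122 mm, top at 87 mm). To be left at rest.
- lens_nut (a point): Top of the brass thumb nut of the lens-end corner, (60, 55) mm in the mount's frame, 84 mm above the table; 19 mm across, its stud rises to 90 mm. Nut and stud are fixed to the base, so pressing on them moves nothing. A like one stands at the tail-end corner, (-60, -98) mm.
- pivot (a point): The ball pivot under the plate, (60, -98) mm in the mount's frame, 66 mm above the table. The plate tilts about it.
- projector_top (a point): Centre of the top of the white projector fixed on the plate, 110 (x) x 150 (y) x 42 mm, at (-18, -30) mm in the mount's frame, 117 mm above the table. Its black lens barrel, 36 mm across, sticks out 15 mm at the +y face.
- lens_tilt (a joint): Tilt of the plate at the lens-end corner, rad: 0 at rest, grows as the pad goes down, 0.061 at the long mark, hard stop at 0.10. Spring-backed: about 5 N at the pad to start it, about 9.5 N at the long mark (1 N more or less with the projector's weight); it springs straight back when let go.
- side_tilt (a joint): Tilt of the plate at the tail-end sprung corner, rad: 0 at rest, grows as that corner goes down, stop at 0.12. It stays at 0 while the press is on the pad.
- lens_cap: Black round lens cap, 44 mm across, 12 mm high, lying on the table beyond the mount's lens end; origin under its centre. Leave alone.
- remote: Black remote control 40 x 125 x 16 mm, lying on the table along the mount's far (+x) side; origin under its centre. Leave alone.
- brush: Flat paint brush about 205 mm long (along y), 50 mm wide, 16 mm high, on the table across the mount's tail end; origin on the table under its middle. Leave alone.
- carton: White paint carton 60 x 130 x 40 mm, on the left; origin under its centre. Leave alone.
- jar: Jar 68 mm across, 85 mm high, on the left; origin under its centre. Leave alone.
- mug: White mug 80 mm across, 90 mm high, on the right; origin under its centre. Leave alone.
- tape_roll: Roll of tape lying flat, 100 mm across, 30 mm high, on the right; origin under its centre. Leave alone.

How it is judged (in metres and radians):
On the way, in this order (a step that is already met when the one before it is completed fails the run):
1. the fingers hold the pad down with the pointer at the long mark (within 2.5 mm) for 1.5 s, the tail corner staying up (z of pointer in the frame of long_mark between -0.0025 and 0.0025 m and contact force between the fingers and mount above 1 N and value of joint side_tilt below 0.025 rad), for 1.5 s.
2. the corner is let back up to rest and the fingers are off it (value of joint each of lens_tilt, side_tilt below 0.006 rad and contact force between the fingers and mount below 0.1 N), for 0.2 s.
At the end, for the whole second after the job is handed in: The pointer has been held at the long mark (within 2.5 mm) for at least 1.5 s by the fingers; both sprung corners are back at rest (within 0.006 rad) and still; the mount stands within 12 mm and every loose thing within 15 mm of where it was (value of joint each of lens_tilt, side_tilt below 0.006 rad and distance of mount from where it was at the start of the episode below 0.012 m and distance of each of lens_cap, remote, brush, carton, jar, mug, tape_roll from where it was at the start of the episode below 0.015 m and velocity of joint lens_tilt between -0.05 and 0.05 rad/s and linear speed of mount below 0.02 m/s); the robot touches nothing.
It fails at once if the pointer is driven past the last mark (more than 6 mm below the long mark) (z of pointer in the frame of long_mark below -0.006 m).
It fails at once if the tail-end sprung corner is pushed down (more than 5 mm at its pointer) (value of joint side_tilt above 0.042 rad).
It fails at once if the corner is let go so that it snaps up (faster than 1 rad/s, about 0.2 m/s at the pad) (velocity of joint lens_tilt below -1 rad/s).
It fails at once if the mount is lifted, tipped or shifted (distance of mount from where it was at the start of the episode above 0.012 m or angle between mount's own z axis and vertical above 0.05 rad).
It fails at once if another thing on the bench is moved or lifted (more than 15 mm) (distance of any of lens_cap, remote, brush, carton, jar, mug, tape_roll from where it was at the start of the episode above 0.015 m).
It also fails if it takes over 45 s, if anything falls off the work surface, if the arm or the gripper's body presses on something with over 40 N, if the wrist force passes 120 N, or if a joint passes its speed limit or range.

## Working session

There is one attempt and no reset: what is moved stays moved. The work goes in short steps, Python scripts to look and compute and a shell command to move; the robot and the scene stay as the last step left them, time stands still between calls to the robot, and variables do not carry over. Pictures are saved under pics/ and viewed, about 8 in all and at most 12, crops included, and the job is handed in when it is done.

```bash
mkdir -p pics; cat > h.py <<'E'
import numpy as np, cv2, json
from station import manip
def snap(name, out):
    f=manip.grab_frame(name); cv2.imwrite(f'pics/{out}.png', cv2.cvtColor(f['color'],cv2.COLOR_RGB2BGR))
    np.savez(f'pics/{out}.npz', **{k:np.array(v) for k,v in f.items()}); return f
def load(o): return np.load(f'pics/{o}.npz')
def proj(f,P):
    P=np.atleast_2d(P); c=(P-f['origin'])@f['rotation']; c=c*[1,-1,-1]; p=c@f['K'].T; return p[:,:2]/p[:,2:]
def ray(f,u):
    d=np.linalg.solve(f['K'],[u[0],u[1],1])*[1,-1,-1]; return np.array(f['origin']),np.array(f['rotation'])@d
def onz(f,u,z):
    o,d=ray(f,u); return o+d*(z-o[2])/d[2]
def tri(fs,us):
    A=np.zeros((3,3));b=np.zeros(3)
    for f,u in zip(fs,us):
        o,d=ray(f,u); d/=np.linalg.norm(d); M=np.eye(3)-np.outer(d,d); A+=M;b+=M@o
    return np.linalg.solve(A,b)
E
python3 - <<'E'
from h import *
for n in('scene','top'):
    f=snap(n,n+'0'); print(n,f['K'],f['origin'],f['rotation'],f.keys())
s=manip.state(); print(s)
E
```

```text
scene [[427.42028548   0.         271.31298719]
 [  0.         427.42028548 206.03173092]
 [  0.           0.           1.        ]] [1.37006795 0.12476084 1.23250525] [[-0.1508858  -0.78899815  0.59557988]
 [ 0.98854374 -0.12276725  0.08780363]
 [ 0.0038408   0.60200509  0.79848301]] dict_keys(['color', 'K', 'origin', 'rotation'])
top [[448.36601388   0.         283.46319776]
 [  0.         448.36601388 216.57618863]
 [  0.           0.           1.        ]] [0.46243179 0.00830423 1.20851667] [[-0.02006726  0.99789065 -0.06173778]
 [-0.9996927  -0.01912796  0.01576787]
 [ 0.0145537   0.06203523  0.99796785]] dict_keys(['color', 'K', 'origin', 'rotation'])
{'time': 0.1, 'qpos': array([-7.28806916e+01,  1.83476247e+01,  8.96986819e+01, -1.27491651e-03,
        7.20441426e+01, -1.14526622e+00]), 'joint_velocities': array([ 0.03645397, -0.12960023, -0.14551502,  0.01546635,  0.05713243,
       -0.05239252]), 'tau': array([-2.01473299e-04, -4.16408050e+01, -2.34704429e+01, -2.26058830e-05,
        4.91099636e-03, -1.25121213e-05]), 'ee_pos': array([ 0.18008492, -0.54562942,  0.23057485]), 'eef_rot': array([[ 9.49617282e-01,  3.13411524e-01, -4.84920154e-04],
       [ 3.13411899e-01, -9.49616093e-01,  1.50245919e-03],
       [ 1.04000413e-05, -1.57874096e-03, -9.99998754e-01]]), 'ft_force': array([-0.37009252,  0.9295331 ,  0.38788983]), 'torque': array([-0.03205529,  0.04413734,  0.02132609]), 'width': 0.9988525358551189}
```

View pics/scene0.png

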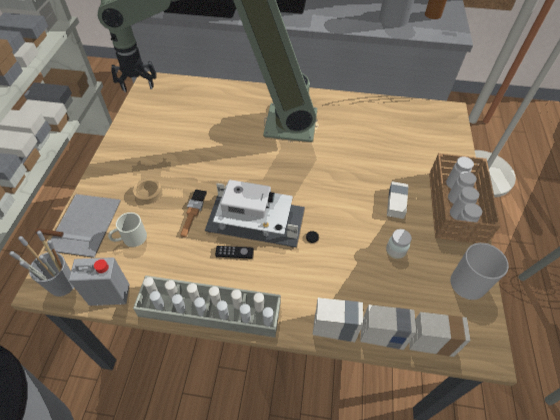

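View pics/top0.png

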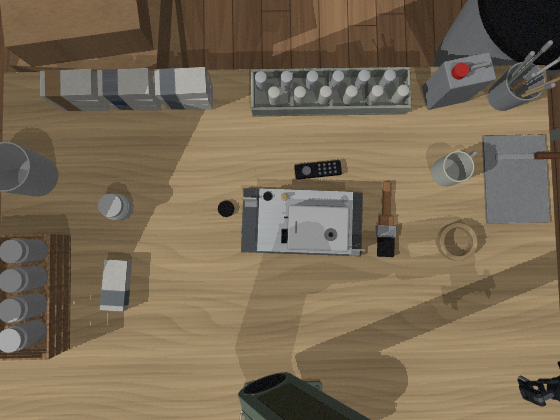

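The scene and top views show the mount at mid-bench with its lens end towards world +y. In the top view the pad is near (267,197), the nut near (285,197) and the lens cap at (226,208). I'll enlarge both views.

```bash
python3 - <<'E'
from h import *
a=cv2.imread('pics/top0.png')[180:265,232:372]; b=cv2.imread('pics/scene0.png')[175:250,200:325]
a=cv2.resize(a,None,fx=5,fy=5,interpolation=cv2.INTER_CUBIC)[:, :700]
b=cv2.resize(b,None,fx=5,fy=5,interpolation=cv2.INTER_CUBIC)
cv2.imwrite('pics/cropt.png',a); cv2.imwrite('pics/crops.png',b)
E
```

```text
(no output)
```

View pics/cropt.png

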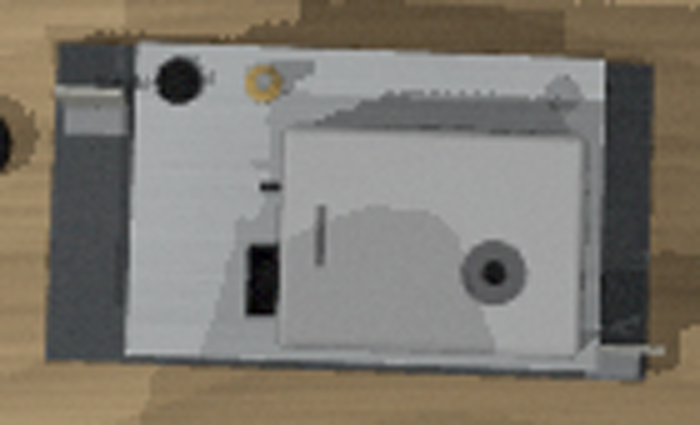

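View pics/crops.png

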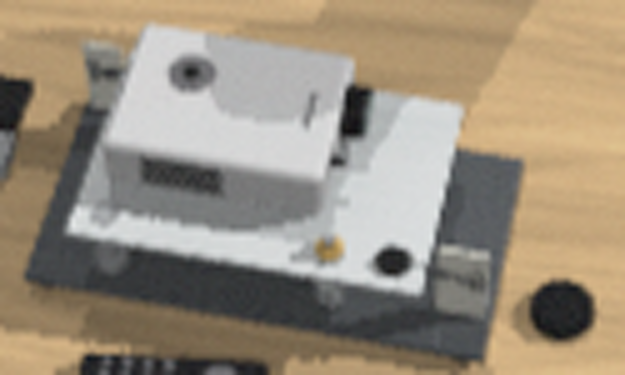

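Top crop: pad at (179,80), nut (264,83), plate corners (137,43), (605,60), (127,353). Scene crop: pad at (393,262), nut (329,248), plate corner (462,103). Next I triangulate and fit the mount pose.

```bash
python3 - <<'E'
from h import *
from scipy.optimize import least_squares
T,S=load('top0'),load('scene0')
ct=lambda p:(np.array(p)+.5)/5-.5+[232,180]
cs=lambda p:(np.array(p)+.5)/5-.5+[200,175]
pad=tri([T,S],[ct((179,80)),cs((393,262))]); nut=tri([T,S],[ct((264,83)),cs((329,246))])
print('tri pad',pad,'nut',nut)
M=[((60,98,76),(179,80),(393,261)),((60,55,86),(264,83),(329,246)),((80,120,72),(137,43),(420,294)),((80,-120,72),(605,60),(67,236)),((-80,120,72),(127,353),(462,103)),
((85,160,16),(60,43),(482,358)),((-85,160,16),(47,358),(523,158))]
def mod(q,P):
    c,s=np.cos(q[2]),np.sin(q[2]);P=np.array(P)/1e3
    return np.array([q[0]+c*P[0]-s*P[1],q[1]+s*P[0]+c*P[1],P[2]])
def res(q): return np.concatenate([np.r_[proj(T,mod(q,P))[0]-ct(a),proj(S,mod(q,P))[0]-cs(b)] for P,a,b in M])
r=least_squares(res,[.5,0,0],loss='soft_l1'); print(r.x,np.degrees(r.x[2])); print(res(r.x).reshape(-1,4).round(2))
for P in [(60,98,76),(60,55,84),(60,148,69)]: print(mod(r.x,P))
E
```

```text
tri pad [0.58679024 0.03133654 0.07277073] nut [ 0.58392046 -0.01168577  0.07759476]
[ 0.52131318 -0.06233678 -0.05636139] -3.2292696664273697
[[-0.8  -0.05 -0.11 -0.35]
 [-0.81 -0.43 -0.17 -1.35]
 [-0.7  -0.61 -0.09 -0.09]
 [-0.36 -0.44 -0.63 -1.15]
 [-1.22  0.32  0.26  0.32]
 [ 0.68 -0.38 -1.43 -0.3 ]
 [ 0.6   0.38 -1.33 -0.15]]
[0.5867384  0.03212771 0.076     ]
[ 0.58431615 -0.01080401  0.084     ]
[0.58955498 0.08204832 0.069     ]
```

Pad found at (0.587, 0.032, ~0.073–0.076) with the mount yawed −3.2°, matching the stated sizes. I'll shut the jaws along the mount's x, turn about −1.196 rad, and go above the pad.

```bash
python3 -m jog '[{"x":4,"y":-3,"wz":-0.12,"jaw":0},{"x":8,"y":-6,"wz":-0.24,"jaw":0},{"x":12,"y":-9,"wz":-0.36,"jaw":0},{"x":16,"y":-12,"wz":-0.48,"jaw":0},{"x":20,"y":-15,"wz":-0.6,"jaw":0},{"x":24,"y":-18,"wz":-0.72,"jaw":0},{"x":28,"y":-21,"wz":-0.84,"jaw":0},{"x":32,"y":-24,"wz":-0.96,"jaw":0},{"x":36,"y":-27,"wz":-1.08,"jaw":0},{"x":40,"y":-30,"wz":-1.196,"jaw":0},{"x":44,"y":-33,"wz":-1.196,"jaw":0},{"x":48,"y":-36,"wz":-1.196,"jaw":0}]'
python3 - <<'E'
from h import *
s=manip.state();print(s);print((np.array([.5867,.0319,.115])-s['ee_pos'])@s['eef_rot']*100)
E
```

```text
{'time': 0.1, 'qpos': array([-7.28806916e+01,  1.83476247e+01,  8.96986819e+01, -1.27491651e-03,
        7.20441426e+01, -1.14526622e+00]), 'joint_velocities': array([ 0.03645397, -0.12960023, -0.14551502,  0.01546635,  0.05713243,
       -0.05239252]), 'tau': array([-2.01473299e-04, -4.16408050e+01, -2.34704429e+01, -2.26058830e-05,
        4.91099636e-03, -1.25121213e-05]), 'ee_pos': array([ 0.18008492, -0.54562942,  0.23057485]), 'eef_rot': array([[ 9.49617282e-01,  3.13411524e-01, -4.84920154e-04],
       [ 3.13411899e-01, -9.49616093e-01,  1.50245919e-03],
       [ 1.04000413e-05, -1.57874096e-03, -9.99998754e-01]]), 'ft_force': array([-0.37009252,  0.9295331 ,  0.38788983]), 'torque': array([-0.03205529,  0.04413734,  0.02132609]), 'width': 0.9988525358551189}
[ 56.71320997 -42.08109143  11.6245247 ]$[0]: bad value
```

The call was refused with "bad value" in row 0. Rows may need every key, so I'll try with all of them.

```bash
python3 -m jog '[{"x":4,"y":-3,"z":0,"wx":0,"wy":0,"wz":-0.12,"jaw":0},{"x":8,"y":-6,"z":0,"wx":0,"wy":0,"wz":-0.24,"jaw":0},{"x":12,"y":-9,"z":0,"wx":0,"wy":0,"wz":-0.36,"jaw":0},{"x":16,"y":-12,"z":0,"wx":0,"wy":0,"wz":-0.48,"jaw":0},{"x":20,"y":-15,"z":0,"wx":0,"wy":0,"wz":-0.6,"jaw":0},{"x":24,"y":-18,"z":0,"wx":0,"wy":0,"wz":-0.72,"jaw":0},{"x":28,"y":-21,"z":0,"wx":0,"wy":0,"wz":-0.84,"jaw":0},{"x":32,"y":-24,"z":0,"wx":0,"wy":0,"wz":-0.96,"jaw":0},{"x":36,"y":-27,"z":0,"wx":0,"wy":0,"wz":-1.08,"jaw":0},{"x":40,"y":-30,"z":0,"wx":0,"wy":0,"wz":-1.196,"jaw":0},{"x":44,"y":-33,"z":0,"wx":0,"wy":0,"wz":-1.196,"jaw":0},{"x":48,"y":-36,"z":0,"wx":0,"wy":0,"wz":-1.196,"jaw":0}]'
python3 - <<'E'
from h import *
s=manip.state();print((np.array([.5867,.0319,.115])-s['ee_pos'])@s['eef_rot']*100, s['qpos'])
E
```

```text
time: 1.3
ee_pos: [0.5238, -0.0518, 0.2311]
eef_rot: [[0.056, 0.998, -0.0], [0.998, -0.056, -0.0], [-0.0, -0.0, -1.0]]
ft_force: [-0.2, -0.0, 0.7]
width: 0.001
[ 8.70532484  5.81770431 11.60173213] [-6.88311119e+00  1.39527025e+01  9.58933107e+01 -2.00633021e-02
  7.01756150e+01 -3.69282797e+00]
```

```bash
python3 -m jog '[{"x":3,"y":2,"z":0,"wx":0,"wy":0,"wz":0,"jaw":0},{"x":6,"y":4,"z":0,"wx":0,"wy":0,"wz":0,"jaw":0},{"x":8.7,"y":5.8,"z":2,"wx":0,"wy":0,"wz":0,"jaw":0},{"x":8.7,"y":5.8,"z":5,"wx":0,"wy":0,"wz":0,"jaw":0},{"x":8.7,"y":5.8,"z":8,"wx":0,"wy":0,"wz":0,"jaw":0},{"x":8.7,"y":5.8,"z":10,"wx":0,"wy":0,"wz":0,"jaw":0},{"x":8.7,"y":5.8,"z":11.6,"wx":0,"wy":0,"wz":0,"jaw":0},{"x":8.7,"y":5.8,"z":11.6,"wx":0,"wy":0,"wz":0,"jaw":0},{"x":8.7,"y":5.8,"z":11.6,"wx":0,"wy":0,"wz":0,"jaw":0}]'
python3 - <<'E'
from h import *
s=manip.state();print((np.array([.5867,.0319,.076])-s['ee_pos'])@s['eef_rot']*100, s['ft_force'])
S=snap('scene','scene1');T=snap('top','top1')
for n,f in(('scene1',S),('top1',T)):
    u=proj(f,[.5867,.0319,.076])[0].astype(int); print(n,u,proj(f,s['ee_pos']))
    cv2.imwrite(f'pics/c{n}.png',cv2.resize(cv2.imread(f'pics/{n}.png')[u[1]-45:u[1]+35,u[0]-50:u[0]+50],None,fx=6,fy=6,interpolation=cv2.INTER_CUBIC))
a,b=[cv2.imread(f'pics/c{n}.png') for n in('scene1','top1')]
cv2.imwrite('pics/pair1.png',cv2.resize(np.hstack([a,b]),(800,320)))
cv2.imwrite('pics/pair1.png',np.hstack([a[:,100:500],b[:,100:500]]))
E
```

```text
time: 2.2
ee_pos: [0.586, 0.0299, 0.1153]
eef_rot: [[0.056, 0.998, -0.0], [0.998, -0.056, -0.0], [-0.0, -0.0, -1.0]]
ft_force: [0.6, -0.1, 0.5]
width: -0.002
[0.20893072 0.05794866 3.9286378 ] [ 0.59836081 -0.14417814  0.50803816]
scene1 [278 226] [[277.62324114 219.25711979]]
top1 [266 195] [[267.16206969 194.08221491]]
```

View pics/pair1.png

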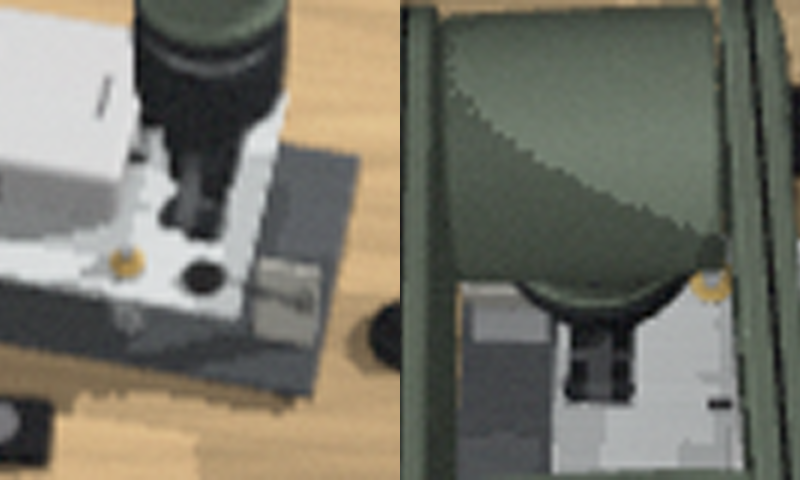

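The scene half shows the tip at (203,235) above the pad at (204,277), as predicted. The top half shows a dark finger-like thing down to (600,400), lower than the predicted tip row of about 264–300. I'll check that before pressing.

```bash
python3 - <<'E'
from h import *
s=manip.state(); f=load('top1')
a=cv2.resize(cv2.imread('pics/top1.png')[180:230,240:300],None,fx=10,fy=10,interpolation=cv2.INTER_CUBIC)
g=load('scene1'); b=cv2.resize(cv2.imread('pics/scene1.png')[185:235,250:295],None,fx=10,fy=10,interpolation=cv2.INTER_CUBIC)[:,:200+200]
cv2.imwrite('pics/z1.png',np.hstack([a[:,:400],b[:,:400]]))
for off in [(0,0,0),(-.0145,0,0),(-.042,0,.073),(.0145,0,0),(-.05,0,.04)]:
    P=s['ee_pos']+off; print(off,(proj(f,P)[0]-[240,180])*10,(proj(g,P)[0]-[250,185])*10)
E
```

```text
(0, 0, 0) [271.40238834 137.53472958] [276.03487026 342.34196856]
(-0.0145, 0, 0) [272.45907957 196.52245573] [282.44198445 305.94276277]
(-0.042, 0, 0.073) [267.71057112 284.71837329] [298.82720558  98.43719437]
(0.0145, 0, 0) [270.34741992  78.6431757 ] [269.54623418 379.20430516]
(-0.05, 0, 0.04) [271.48690762 329.8703886 ] [300.2577418  143.46464413]
```

View pics/z1.png

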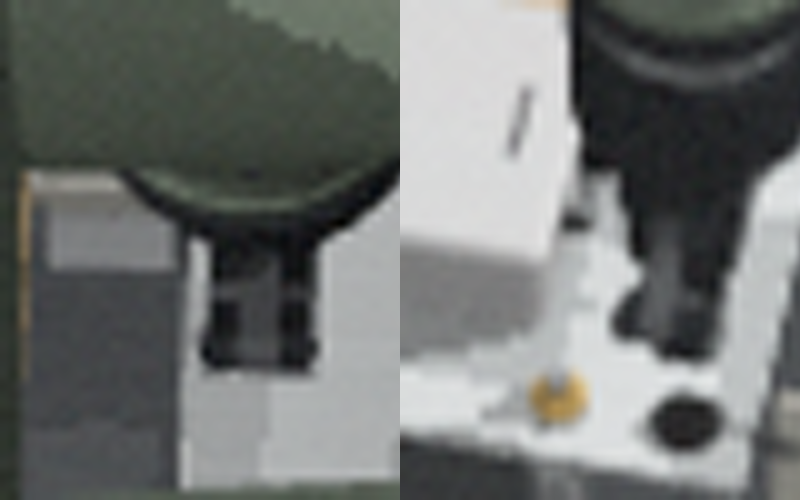

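The dark part matches the gripper's outer knuckle, about 50–57 mm to −x and well above the tip. Nothing tall stands there, and the scene view's tip outline agrees with the predicted pose. Next I shift +0.2 cm in tool x and go down to just above the pad.

```bash
python3 -m jog '[{"x":0.2,"y":0.05,"z":0.8,"wx":0,"wy":0,"wz":0,"jaw":0},{"x":0.2,"y":0.05,"z":1.6,"wx":0,"wy":0,"wz":0,"jaw":0},{"x":0.2,"y":0.05,"z":2.4,"wx":0,"wy":0,"wz":0,"jaw":0},{"x":0.2,"y":0.05,"z":3.0,"wx":0,"wy":0,"wz":0,"jaw":0},{"x":0.2,"y":0.05,"z":3.2,"wx":0,"wy":0,"wz":0,"jaw":0},{"x":0.2,"y":0.05,"z":3.2,"wx":0,"wy":0,"wz":0,"jaw":0},{"x":0.2,"y":0.05,"z":3.2,"wx":0,"wy":0,"wz":0,"jaw":0},{"x":0.2,"y":0.05,"z":3.2,"wx":0,"wy":0,"wz":0,"jaw":0}]'
python3 -c "
from h import *
print(manip.state()['ee_pos'],manip.state()['ft_force'])"
echo; python3 -m jog '[{"x":0,"y":0,"z":0.2,"wx":0,"wy":0,"wz":0,"jaw":0},{"x":0,"y":0,"z":0.4,"wx":0,"wy":0,"wz":0,"jaw":0},{"x":0,"y":0,"z":0.6,"wx":0,"wy":0,"wz":0,"jaw":0},{"x":0,"y":0,"z":0.7,"wx":0,"wy":0,"wz":0,"jaw":0},{"x":0,"y":0,"z":0.8,"wx":0,"wy":0,"wz":0,"jaw":0},{"x":0,"y":0,"z":0.8,"wx":0,"wy":0,"wz":0,"jaw":0},{"x":0,"y":0,"z":0.8,"wx":0,"wy":0,"wz":0,"jaw":0}]'
```

```text
time: 3.1
ee_pos: [0.5869, 0.0318, 0.0837]
eef_rot: [[0.056, 0.998, 0.001], [0.998, -0.056, -0.0], [-0.0, 0.001, -1.0]]
ft_force: [0.5, -0.2, -0.5]
width: 0.001
[0.58688443 0.03184459 0.08365056] [ 0.51381428 -0.19692983 -0.53982539]

time: 3.8
ee_pos: [0.5866, 0.0318, 0.0753]
eef_rot: [[0.056, 0.998, 0.0], [0.998, -0.056, -0.0], [-0.0, 0.0, -1.0]]
ft_force: [0.3, 0.1, -0.0]
width: 0.002
```

```bash
python3 -m jog '[{"x":0,"y":0,"z":0.1,"wx":0,"wy":0,"wz":0,"jaw":0},{"x":0,"y":0,"z":0.2,"wx":0,"wy":0,"wz":0,"jaw":0},{"x":0,"y":0,"z":0.2,"wx":0,"wy":0,"wz":0,"jaw":0},{"x":0,"y":0,"z":0.2,"wx":0,"wy":0,"wz":0,"jaw":0}]'
python3 -m jog '[{"x":0,"y":0,"z":0.1,"wx":0,"wy":0,"wz":0,"jaw":0},{"x":0,"y":0,"z":0.2,"wx":0,"wy":0,"wz":0,"jaw":0},{"x":0,"y":0,"z":0.3,"wx":0,"wy":0,"wz":0,"jaw":0},{"x":0,"y":0,"z":0.3,"wx":0,"wy":0,"wz":0,"jaw":0},{"x":0,"y":0,"z":0.3,"wx":0,"wy":0,"wz":0,"jaw":0}]'
```

```text
time: 4.2
ee_pos: [0.5866, 0.0318, 0.0733]
eef_rot: [[0.056, 0.998, -0.0], [0.998, -0.056, -0.0], [-0.0, -0.0, -1.0]]
ft_force: [0.8, -0.5, 0.7]
width: 0.002
time: 4.7
ee_pos: [0.5868, 0.0319, 0.0705]
eef_rot: [[0.056, 0.998, 0.001], [0.998, -0.056, -0.0], [0.0, 0.001, -1.0]]
ft_force: [0.2, -0.4, 1.5]
width: 0.004
```

```bash
python3 -m jog '[{"x":0,"y":0,"z":0.1,"wx":0,"wy":0,"wz":0,"jaw":0},{"x":0,"y":0,"z":0.2,"wx":0,"wy":0,"wz":0,"jaw":0},{"x":0,"y":0,"z":0.2,"wx":0,"wy":0,"wz":0,"jaw":0},{"x":0,"y":0,"z":0.2,"wx":0,"wy":0,"wz":0,"jaw":0}]'
python3 - <<'E'
from h import *
S=snap('scene','scene2'); f0=load('scene0')
print(manip.state()['ft_force'])
def c(im): return cv2.resize(im[185:245,255:305],None,fx=8,fy=8,interpolation=cv2.INTER_CUBIC)
cv2.imwrite('pics/cmp2.png',np.hstack([c(cv2.imread('pics/scene1.png')),c(cv2.imread('pics/scene2.png'))]))
E
```

```text
time: 5.1
ee_pos: [0.5869, 0.0319, 0.0686]
eef_rot: [[0.056, 0.998, 0.001], [0.998, -0.056, -0.0], [0.0, 0.001, -1.0]]
ft_force: [-0.4, 0.5, 4.2]
width: -0.002
[-0.7601674   0.05115774  4.80064063]
```

View pics/cmp2.png

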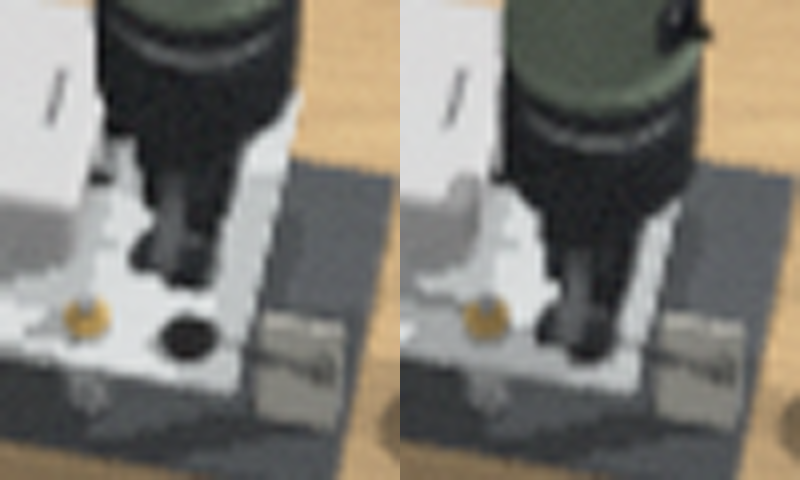

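In the right crop the tips sit on the pad, and the pointer at (730,365) is still at the top mark, with about 4.5 N on. I'll go down in small steps and look for the kink in the force slope where the plate starts to move.

```bash
cat > f.py <<'E'
from h import *
F=[];Z=[]
for i in range(5):
    manip.grab_frame('scene'); s=manip.state(); F.append(s['ft_force'][2]);Z.append(s['ee_pos'][2])
print('AVG z %.4f F %.2f'%(np.mean(Z),np.mean(F)),s['ee_pos'].round(4),s['time'])
E
python3 f.py
python3 -m jog '[{"x":0,"y":0,"z":0.1,"wx":0,"wy":0,"wz":0,"jaw":0},{"x":0,"y":0,"z":0.1,"wx":0,"wy":0,"wz":0,"jaw":0}]' >/dev/null; python3 f.py
python3 -m jog '[{"x":0,"y":0,"z":0.1,"wx":0,"wy":0,"wz":0,"jaw":0},{"x":0,"y":0,"z":0.1,"wx":0,"wy":0,"wz":0,"jaw":0}]'>/dev/null; python3 f.py
python3 -m jog '[{"x":0,"y":0,"z":0.1,"wx":0,"wy":0,"wz":0,"jaw":0},{"x":0,"y":0,"z":0.1,"wx":0,"wy":0,"wz":0,"jaw":0}]'>/dev/null; python3 f.py
python3 -m jog '[{"x":0,"y":0,"z":0.1,"wx":0,"wy":0,"wz":0,"jaw":0},{"x":0,"y":0,"z":0.1,"wx":0,"wy":0,"wz":0,"jaw":0}]'>/dev/null; python3 f.py
```

```text
AVG z 0.0685 F 4.53 [0.5867 0.0319 0.0684] 5.4
AVG z 0.0675 F 5.68 [0.5868 0.0319 0.0675] 5.85
AVG z 0.0666 F 5.78 [0.5869 0.0319 0.0666] 6.3
AVG z 0.0656 F 6.07 [0.5869 0.0319 0.0656] 6.75
AVG z 0.0647 F 6.32 [0.587  0.0319 0.0647] 7.2
```

The kink is at about z = 0.068 and 5.3 N; below that the slope is ~0.3 N/mm as expected. I'll go further in steps and check with the camera.

```bash
python3 -m jog '[{"x":0,"y":0,"z":0.1,"wx":0,"wy":0,"wz":0,"jaw":0},{"x":0,"y":0,"z":0.2,"wx":0,"wy":0,"wz":0,"jaw":0},{"x":0,"y":0,"z":0.3,"wx":0,"wy":0,"wz":0,"jaw":0},{"x":0,"y":0,"z":0.3,"wx":0,"wy":0,"wz":0,"jaw":0}]' >/dev/null; python3 f.py
python3 -m jog '[{"x":0,"y":0,"z":0.1,"wx":0,"wy":0,"wz":0,"jaw":0},{"x":0,"y":0,"z":0.2,"wx":0,"wy":0,"wz":0,"jaw":0},{"x":0,"y":0,"z":0.3,"wx":0,"wy":0,"wz":0,"jaw":0},{"x":0,"y":0,"z":0.3,"wx":0,"wy":0,"wz":0,"jaw":0}]' >/dev/null; python3 f.py
python3 - <<'E'
from h import *
S=snap('scene','scene3')
def c(n): return cv2.resize(cv2.imread(f'pics/{n}.png')[205:245,265:305],None,fx=10,fy=10,interpolation=cv2.INTER_CUBIC)
cv2.imwrite('pics/cmp3.png',np.hstack([c('scene2'),c('scene3')]))
# predicted scale mark / pointer pixels in the crop
q=[0.5213,-0.0623,-0.05636]
def w(P):
    cc,s=np.cos(q[2]),np.sin(q[2]);P=np.array(P)/1e3
    return np.array([q[0]+cc*P[0]-s*P[1],q[1]+s*P[0]+cc*P[1],P[2]])
for z in (69,64,59,54,49): print(z,((proj(S,w((60,148,z)))[0]-[265,205]+.5)*10-.5).round(1))
E
```

```text
AVG z 0.0619 F 7.02 [0.5871 0.0318 0.0619] 7.85
AVG z 0.0590 F 7.96 [0.5872 0.0318 0.0591] 8.5
69 [285.1 257.5]
64 [284.4 266. ]
59 [283.8 274.4]
54 [283.1 282.8]
49 [282.4 291.2]
```

View pics/cmp3.png

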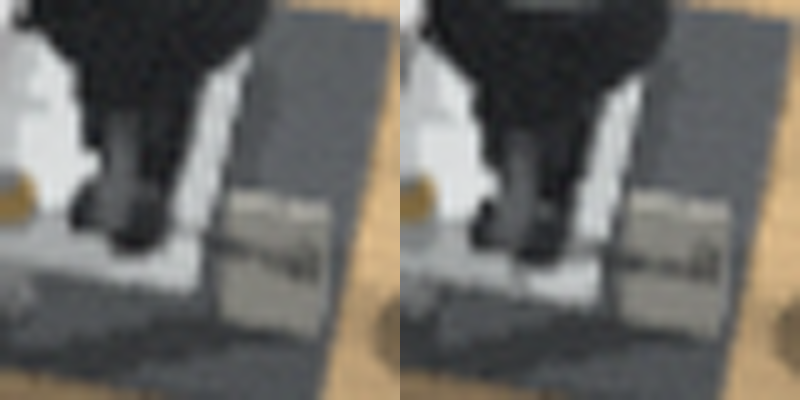

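Left (z 0.0686) and right (z 0.059): the plate corner moves from about (195,290) to (200,302), and the pointer has sunk on the scale. I'll measure the plate's lower edge at subpixel level.

```bash
cat > e.py <<'E'
from h import *
import sys
def edge(g,col):
    v=np.arange(228,242); p=g[228:242,col].astype(float)
    hi=p[:14].max(); lo=np.median(p[-3:]); i=p.argmax(); 
    t=(hi+lo)/2
    for j in range(i,13):
        if p[j]>=t>p[j+1]: return v[j]+(p[j]-t)/(p[j]-p[j+1])
    return np.nan
def edges(g): return np.array([edge(g,c) for c in (274,276,278,280,281,282,283)])
gr=lambda n: cv2.cvtColor(cv2.imread(f'pics/{n}.png'),cv2.COLOR_BGR2GRAY)
E
python3 - <<'E'
from e import *
for n in('scene0','scene1','scene2','scene3'): print(n,edges(gr(n)).round(2))
E
python3 - <<'E'
from e import *
f=load('scene0')
q=[0.5213,-0.0623,-0.05636]
def w(P):
    cc,s=np.cos(q[2]),np.sin(q[2]);P=np.array(P)/1e3
    return np.array([q[0]+cc*P[0]-s*P[1],q[1]+s*P[0]+cc*P[1],P[2]])
a=proj(f,w((80,100,72)))[0];b=proj(f,w((80,100,60)))[0];c=proj(f,w((80,120,72)))[0];print(a,b,c)
E
```

```text
scene0 [232.18 232.57 232.69 233.19 233.5  233.52 233.62]
scene1 [232.23 232.58 232.79 233.29 233.58 233.63 233.84]
scene2 [232.49 232.92 232.94 233.33 233.62 233.64 233.74]
scene3 [233.61 234.58 234.36 234.59 234.88 234.79 234.95]
[277.47623211 232.23072061] [277.4199331  234.25856545] [283.51819695 233.30598666]
```

The edge moved about 1.25 px, so the pad is about 6.8 mm down. The force agrees: (7.96−5.4)/0.375 ≈ 6.9 mm. About 5 mm remain, so I'll go another 4.5 mm and remeasure.

```bash
cat > m.py <<'E'
from e import *
ref=np.array(edges(gr('scene1'))*.5+edges(gr('scene0'))*.5); E=[];F=[]
for i in range(4):
    f=snap('scene','sx%.0f'%(manip.state()['time']*100)); E.append(edges(cv2.cvtColor(f['color'],cv2.COLOR_RGB2GRAY))); s=manip.state(); F.append(s['ft_force'][2])
d=np.mean(E,0)-ref; print('dv',d.round(2),'pad mm',(d[3:].mean()/.169*196/212).round(1),'F %.2f'%np.mean(F),s['ee_pos'].round(4),s['time'],s['ft_force'].round(1))
E
python3 m.py
python3 -m jog '[{"x":0,"y":0,"z":0.1,"wx":0,"wy":0,"wz":0,"jaw":0},{"x":0,"y":0,"z":0.2,"wx":0,"wy":0,"wz":0,"jaw":0},{"x":0,"y":0,"z":0.3,"wx":0,"wy":0,"wz":0,"jaw":0},{"x":0,"y":0,"z":0.4,"wx":0,"wy":0,"wz":0,"jaw":0},{"x":0,"y":0,"z":0.45,"wx":0,"wy":0,"wz":0,"jaw":0},{"x":0,"y":0,"z":0.45,"wx":0,"wy":0,"wz":0,"jaw":0}]' >/dev/null; python3 m.py
```

```text
dv [1.4  2.01 1.58 1.4  1.38 1.23 1.24] pad mm 7.2 F 8.28 [0.5873 0.0318 0.0591] 8.75 [ 0.2 -0.3  7.8]
dv [2.   2.16 2.36 1.91 1.84 2.01 0.6 ] pad mm 8.7 F 9.42 [0.5875 0.0316 0.0549] 9.55 [-0.7 -0.   9.5]
```

Dropping the outlier column, the edge gives 10.5 mm at the pad and the force gives ~10.7 mm. About 1.4 mm is left, so I'll go 1.6 mm more and hold while measuring.

```bash
python3 -m jog '[{"x":0,"y":0,"z":0.08,"wx":0,"wy":0,"wz":0,"jaw":0},{"x":0,"y":0,"z":0.16,"wx":0,"wy":0,"wz":0,"jaw":0},{"x":0,"y":0,"z":0.16,"wx":0,"wy":0,"wz":0,"jaw":0},{"x":0,"y":0,"z":0.16,"wx":0,"wy":0,"wz":0,"jaw":0}]' >/dev/null; python3 m.py
python3 - <<'E'
from h import *
S=snap('scene','scene4')
def c(n): return cv2.resize(cv2.imread(f'pics/{n}.png')[218:243,280:304],None,fx=16,fy=16,interpolation=cv2.INTER_CUBIC)
cv2.imwrite('pics/cmp4.png',np.hstack([c('scene1'),c('scene4')]))
E
```

```text
dv [ 2.23  2.2   2.23  2.17  2.01  2.31 -3.58] pad mm 4.0 F 9.78 [0.5875 0.0315 0.0533] 10.15 [-0.7 -0.3  9.5]
```

View pics/cmp4.png

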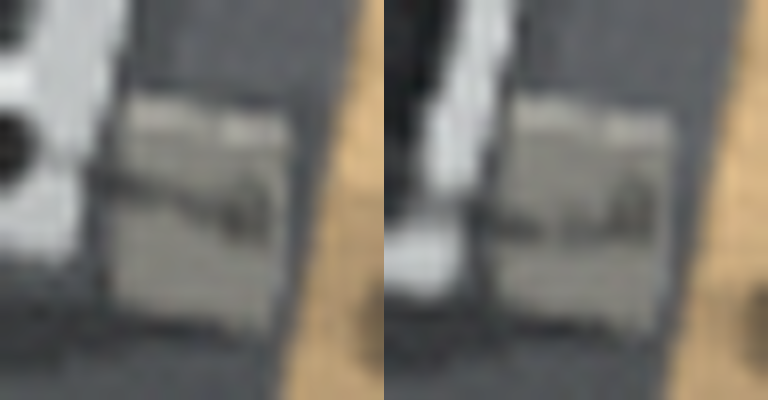

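The edge gives 11.9 mm at the pad (target 12), and the force is 9.8 N. The crop shows the pointer blade sunk from about (180,190) to (520,230), level with the mark cluster at (630,210). I'll hold here, with a half-millimetre variation to cover the remaining error.

```bash
R='h'; python3 -m jog '[{"x":0,"y":0,"z":0,"wx":0,"wy":0,"wz":0,"jaw":0},{"x":0,"y":0,"z":0,"wx":0,"wy":0,"wz":0,"jaw":0},{"x":0,"y":0,"z":0,"wx":0,"wy":0,"wz":0,"jaw":0},{"x":0,"y":0,"z":0,"wx":0,"wy":0,"wz":0,"jaw":0},{"x":0,"y":0,"z":0,"wx":0,"wy":0,"wz":0,"jaw":0},{"x":0,"y":0,"z":0,"wx":0,"wy":0,"wz":0,"jaw":0},{"x":0,"y":0,"z":0,"wx":0,"wy":0,"wz":0,"jaw":0},{"x":0,"y":0,"z":0,"wx":0,"wy":0,"wz":0,"jaw":0},{"x":0,"y":0,"z":0,"wx":0,"wy":0,"wz":0,"jaw":0},{"x":0,"y":0,"z":0,"wx":0,"wy":0,"wz":0,"jaw":0},{"x":0,"y":0,"z":0,"wx":0,"wy":0,"wz":0,"jaw":0},{"x":0,"y":0,"z":0,"wx":0,"wy":0,"wz":0,"jaw":0}]'
python3 -m jog '[{"x":0,"y":0,"z":0,"wx":0,"wy":0,"wz":0,"jaw":0},{"x":0,"y":0,"z":0,"wx":0,"wy":0,"wz":0,"jaw":0},{"x":0,"y":0,"z":0,"wx":0,"wy":0,"wz":0,"jaw":0},{"x":0,"y":0,"z":0,"wx":0,"wy":0,"wz":0,"jaw":0},{"x":0,"y":0,"z":0,"wx":0,"wy":0,"wz":0,"jaw":0},{"x":0,"y":0,"z":0,"wx":0,"wy":0,"wz":0,"jaw":0},{"x":0,"y":0,"z":0,"wx":0,"wy":0,"wz":0,"jaw":0},{"x":0,"y":0,"z":0,"wx":0,"wy":0,"wz":0,"jaw":0},{"x":0,"y":0,"z":0,"wx":0,"wy":0,"wz":0,"jaw":0},{"x":0,"y":0,"z":0,"wx":0,"wy":0,"wz":0,"jaw":0},{"x":0,"y":0,"z":0,"wx":0,"wy":0,"wz":0,"jaw":0},{"x":0,"y":0,"z":0,"wx":0,"wy":0,"wz":0,"jaw":0}]'; python3 m.py
```

```text
time: 11.4
ee_pos: [0.5875, 0.0316, 0.0533]
eef_rot: [[0.056, 0.998, 0.002], [0.998, -0.056, -0.001], [-0.0, 0.002, -1.0]]
ft_force: [-0.3, -0.3, 10.1]
width: 0.003
time: 12.6
ee_pos: [0.5875, 0.0315, 0.0533]
eef_rot: [[0.056, 0.998, 0.002], [0.998, -0.056, -0.001], [-0.0, 0.003, -1.0]]
ft_force: [-0.2, -0.7, 9.8]
width: -0.004
dv [ 2.23  2.22  2.23  2.18  2.03  2.3  -3.77] pad mm 3.7 F 10.24 [0.5875 0.0315 0.0533] 12.8 [ 0.7 -0.6  9.7]
```

Force, edge shift and compliance-corrected travel all put the pad within about 0.5 mm of 12, held for well over 2 s. Next I ease up at 2 mm per row and come clear.

```bash
python3 -m jog '[{"x":0,"y":0,"z":-0.2,"wx":0,"wy":0,"wz":0,"jaw":0},{"x":0,"y":0,"z":-0.4,"wx":0,"wy":0,"wz":0,"jaw":0},{"x":0,"y":0,"z":-0.6,"wx":0,"wy":0,"wz":0,"jaw":0},{"x":0,"y":0,"z":-0.8,"wx":0,"wy":0,"wz":0,"jaw":0},{"x":0,"y":0,"z":-1.0,"wx":0,"wy":0,"wz":0,"jaw":0},{"x":0,"y":0,"z":-1.2,"wx":0,"wy":0,"wz":0,"jaw":0},{"x":0,"y":0,"z":-1.4,"wx":0,"wy":0,"wz":0,"jaw":0},{"x":0,"y":0,"z":-1.6,"wx":0,"wy":0,"wz":0,"jaw":0},{"x":0,"y":0,"z":-1.8,"wx":0,"wy":0,"wz":0,"jaw":0},{"x":0,"y":0,"z":-2.0,"wx":0,"wy":0,"wz":0,"jaw":0},{"x":0,"y":0,"z":-2.2,"wx":0,"wy":0,"wz":0,"jaw":0},{"x":0,"y":0,"z":-2.4,"wx":0,"wy":0,"wz":0,"jaw":0}]'
python3 -m jog '[{"x":0,"y":0,"z":-0.4,"wx":0,"wy":0,"wz":0,"jaw":0},{"x":0,"y":0,"z":-1.0,"wx":0,"wy":0,"wz":0,"jaw":0},{"x":0,"y":0,"z":-2.0,"wx":0,"wy":0,"wz":0,"jaw":0},{"x":0,"y":0,"z":-4.0,"wx":0,"wy":0,"wz":0,"jaw":0},{"x":0,"y":0,"z":-7.0,"wx":0,"wy":0,"wz":0,"jaw":0},{"x":0,"y":0,"z":-10.0,"wx":0,"wy":0,"wz":0,"jaw":0},{"x":0,"y":0,"z":-11.5,"wx":0,"wy":0,"wz":0,"jaw":0},{"x":0,"y":0,"z":-12.0,"wx":0,"wy":0,"wz":0,"jaw":0},{"x":0,"y":0,"z":-12.0,"wx":0,"wy":0,"wz":0,"jaw":0},{"x":0,"y":0,"z":-12.0,"wx":0,"wy":0,"wz":0,"jaw":0},{"x":0,"y":0,"z":-12.0,"wx":0,"wy":0,"wz":0,"jaw":0}]'; python3 m.py
python3 - <<'E'
from h import *
snap('scene','scene5')
c=lambda n: cv2.resize(cv2.imread(f'pics/{n}.png')[175:255,200:300],None,fx=4,fy=4,interpolation=cv2.INTER_CUBIC)
cv2.imwrite('pics/cmp5.png',np.hstack([c('scene0'),c('scene5')]))
E
```

```text
time: 14.0
ee_pos: [0.586, 0.0317, 0.0756]
eef_rot: [[0.056, 0.998, -0.002], [0.998, -0.056, -0.0], [-0.0, -0.002, -1.0]]
ft_force: [-0.2, -0.2, -0.3]
width: -0.001
time: 15.1
ee_pos: [0.5859, 0.0318, 0.1949]
eef_rot: [[0.056, 0.998, -0.003], [0.998, -0.056, -0.0], [-0.0, -0.003, -1.0]]
ft_force: [0.5, -0.5, 0.0]
width: -0.005
dv [ 0.03 -0.   -0.05 -0.01 -0.03 -0.03 -0.  ] pad mm -0.1 F 0.19 [0.5863 0.0318 0.1955] 15.3 [-0.2 -0.8 -0.3]
```

View pics/cmp5.png

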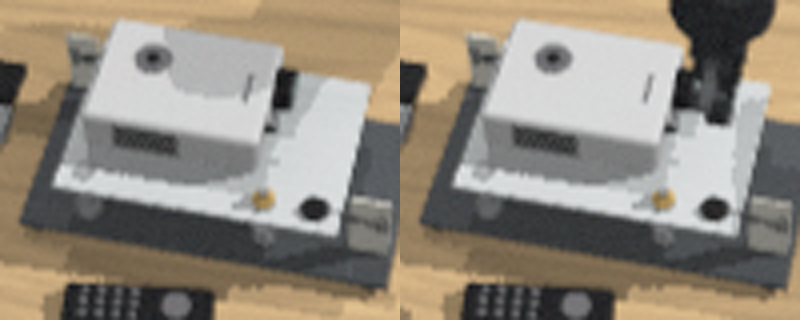

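Before and after match: pad at (314,208) against (714,208), with the mount and remote unmoved, the plate back at rest and the gripper well clear. I'm handing in.

```bash
python3 -c "
from station import manip
print(manip.sign_off())"
```

```text
the job is handed in; nothing more can be done
None
```

I pressed the lens-end pad down to the long mark with the shut fingertips and held it there for about 2.5 s. I then eased it up at about 20 mm/s, raised the arm clear and handed in at about 15 s; no verdict was reported.

- **At the mark:** The plate edge in the camera gave about 11.9 mm of travel at the pad, against 12 needed. The force was about 9.8–10.2 N, which also fits the mark. The camera was too coarse to read the pointer against the mark directly.
- **After release:** The plate edge is back within 0.1 mm of rest and the force is about 0. In the before-and-after pictures the mount and remote have not moved. I did not compare the other loose things, but the arm did not go near them at working height.
- **Disagreements:**
  - The first firm contact came at z ≈ 0.071 rather than the stated 0.076, though the two-view measurement had given 0.073.
  - After the plate began to move, the tool travelled about 3 mm more than the pad. I put that down to give in the fingers, and relied on force and image instead of tool height.
  - One edge column (of seven) gave a false reading near the mark, so the script's printed pad figure there was wrong. I left that column out.

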